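# Daily check of the bench metal tester

## Task

Make the daily check of the bench metal tester: first turn the peak-reset knob on its top back to its zero stop, then take the flat-gripped test paddle out of the white stand and lower its blade well past half its length into the slot in the tester's top. Finish while still holding the paddle there in the gripper, upright, with its collar clear of the tester's top; do not let go or put it down. Leave the two round-handled wands and the other things on the bench where they are.

Things in the scene. Friction and masses are not known exactly. Their poses are not given: they have to be found in the camera images.
- tester: Bench metal tester, fixed to the bench: white housing with a steel top, 200 (x) x 260 (y) x 110 mm high. Origin at the centre of its underside, its front (black display) faces its own -x. The only slot lies at its own (0, +65) mm, the knob at (0, -70) mm, both on the top face.
- slot (a point): Centre of the slot's mouth, level with the tester's top (110 mm above the bench), z up. The slot goes straight down, 42 mm long (its y) and 12 mm wide (its x): 2 mm more than the blade both ways, with a 3 mm bevelled lead-in and a thin black border. It is 25 mm deep; under it is an empty well, floor 98 mm below the mouth.
- reset_knob (a joint): Knob angle in rad: 0 at the hard zero stop, growing clockwise seen from above, so resetting turns it anticlockwise. Starts at 0.6 to 1.3, stays where left (friction 0.04 N m). At 0 the grip bar runs along the tester's x axis, its white pointer line towards the tester's front, at the long tick where the scale begins.
- reset_knob_grip (a point): Grip point on the knob's upright axis, 37 mm above the tester's top. The knob is an upright grip bar 46 mm long, 14 mm thick, 32 mm high (its top 7 mm above this point) on a 48 mm disc whose top is 23 mm below this point. The point turns with the knob: its x axis lies along the bar.
- stand: White plastic stand, fixed to the bench: a plate 70 (x) x 250 (y) mm, its top 90 mm above the bench, on two end walls, open at front and back. Three equal openings 16 (x) x 46 (y) mm at y = -75, 0 and +75 mm. One test piece hangs by its collar in each, in any order. Origin at the centre of its underside.
- paddle: Flat test paddle, grey plastic, about 90 g, upright, z up, origin at the centre of the blade's foot. Blade 10 (x) x 40 (y) mm, 70 mm long, last 6 mm stepped in to 6 x 35. Collar 26 (x) x 56 (y) x 8 mm, underside 70 mm above the foot. Flat grip 14 (x) x 34 (y) mm, 78 to 130 mm above the foot, to pinch across its 14 mm. Hangs in one of the stand's openings, foot 20 mm above the bench.
- paddle_foot (a point): Centre of the blade's foot, the paddle's origin; same axes.
- wand1: Plain grey plastic, the same collar plate and the same overall height as the paddle, but with a round handle of 20 mm diameter and a round rod of 11 mm below. Stands in the stand; leave alone. Origin at the foot.
- wand2: A second round-handled wand like wand1. Leave alone. Origin at the foot.
- amber1: Loose amber bottle with red cap, 44 mm diameter, 85 mm high, beyond the stand; leave alone. Origin at the underside.
- amber2: Second loose amber bottle like amber1; leave alone.
- jar: Loose white jar, 56 mm diameter, 60 mm high, in front of the tester; leave alone. Origin at the underside.
- spoon: Loose metal spoon, 150 mm long, lying in front of the stand; leave alone. Origin at mid-length.
- dish: Loose small steel bowl, 70 mm diameter, 22 mm high, beyond the tester; leave alone. Origin at the underside.

How it is judged:
By the outcome, as a careful person would: the job done as asked, in the order asked, and still so for the second after the job is handed in, while the arm keeps its last pose, push and grip.
It also fails if it takes over 69 s, if anything falls off the work surface, if the arm or the gripper's body presses on something with over 40 N, if the wrist force passes 120 N, or if a joint passes its speed limit or range.

## Robot

A 7-joint arm with a two-finger parallel gripper is mounted at the origin on the work surface. World frame = base frame: x ahead of the robot, y to its left, z up, the work surface at z = 0. Lengths are in m, angles in rad, forces in N, time in s.
With the tool pointing down it reaches from about 0.425 to 0.925 m from the base axis. Payload 6.8 kg.
Tool frame: the origin (TCP) lies at the very end of the fingers, on their centre line; the grasp point (between the pads) lies 19 mm behind it; z points along the fingers, y is the line along which they close (so a half turn about z gives the same grasp; the last joint's range is limited). The gripper opens to 85 mm and grips with 20 to 120 N. Pads are 22 mm wide; open, the fingers measure 114 mm over their backs; the gripper's body (76 mm by 85 mm) begins 54 mm behind the grasp point. The pads swing forward as they close: fully open they stand 13 mm farther back than shut.
Start: joints at [1.117, 0.477, 0.022, 1.555, -0.011, 1.109, -0.083], TCP at [0.229, -0.635, 0.231] pointing down, gripper open.
Joint ranges: [-2.96, 2.96], [-0.34, 2.1], [-1.41, 1.46], [0.24, 2.44], [-1.37, 4.51], [0.17, 1.92], [-2.96, 2.96]. Speed limits (rad/s): [2.39, 2.39, 3.14, 3.14, 3.14, 3.14, 3.14].

## Interface

Orientations are given as a unit quaternion [w, x, y, z].
In Python, from station import monitor, eyes, bot gives the robot as it stands.
- The arm moves only by the tool step_hand, called after "Emit:" as name(argument=value, ...) on one line, values as JSON. Schema: {"type":"object","properties":{"segments":{"type":"array","items":{"type":"number"},"minItems":5,"maxItems":100},"grip_force":{"type":"number"},"only":{"type":"string"},"quiet":{"type":"boolean"},"lines":{"type":"string"}},"required":["segments"],"additionalProperties":false}. segments is one flat list of numbers that holds 1 to 20 rows one after another, with no inner brackets; each row has 5 numbers: dx, dy, dz in shares of 0.4 m (1.0 is 0.4 m), then a turn about the tool's z in parts of the range, where 1.0 means 2 rad, then the opening from 0.0 (shut) to 1.0 (fully open); each row shifts and turns the commanded pose from where the row before left it, along the tool's axes as they then stand; what a row does not reach is not made up. A row lasts 1/10 s, in which the tool goes at most 0.05 m and 0.15 rad, less where a joint would pass 70% of its speed; a pose out of reach is approached as far as the arm can. The fingers move at their own pace and stop on an object; grip_force is the grip in N (left out, the last holds). Time passes only in rows, so rows that do not move let the fingers close. The tool returns the time, the measured TCP pose, the force, the opening and the grip force at its end. only (a regular expression) keeps the lines of the reply that match it, lines (a string "A,B") keeps lines A to B, and quiet returns only ok. A shift or turn number past 1, either way, is cut back to 1. Input that does not fit is refused with a message, and nothing moves.
- monitor.get_obs(): the state, without advancing time (a new reading comes with each control period).
- eyes.read_camera(name): name is "scene" or "top" or "wrist"; returns the picture (480x640x3 uint8, blue, green, red); there is no depth.
- eyes.camera_info(name): a dict with "vertical_fov" (degrees; the focal length in pixels is half the picture's height over the tangent of half this angle, whatever the lens; pixels are square), "cx", "cy" (the principal point, pixels), "k1" (the pictures are not rectified: a ray, as slopes to the right and down, at radius r is drawn at 1 + k1 r^2 times it, then the intrinsics apply), "view" (4x4, takes a point from world to camera coordinates); the wrist camera has in their place "hand_eye" (4x4, takes a point from camera to tool coordinates, whose origin is the TCP and whose axes are the flange's). Camera axes: x right, y up, looking along -z (the intrinsics and any distortion apply to the point x, -y, -z); pixel columns grow to the right and rows downward; lengths in m; the calibration is good to about 2 mm. A picture is of the moment at which its call begins: read the wrist's pose just before it. camera_info takes no time and is no camera call.
- bot.hand_in(): hands the job in; it is judged then, once.
The state is a dict: "t": time; "q": joint angles; "joint_vel": joint speeds; "joint_torque": joint torques, N m; "eef_pos": TCP position; "tool_rot": TCP orientation; "contact_force": force on the tool from outside, world axes, zero at the start; "torque": the same for the moment, N m; "gripper_width": opening from 0.0 (shut) to 1.0 (fully open); "grasp_force": force on a finger pad.
Only numpy, scipy, OpenCV 4.12 (cv2) and the standard library are available. Lean on these libraries where they do the work, as an engineer would, in place of code of your own. Each camera call takes 0.05 s, during which the arm holds its last target. There are 200 camera calls.

## Working session

There is one attempt and no reset: what is moved stays moved. The work goes in short steps, Python scripts to look and compute and a tool call to move; the robot and the scene stay as the last step left them, time stands still between calls to the robot, and variables do not carry over. Pictures are saved under pics/ and viewed, at most 10 in all, crops included, and the job is handed in when it is done.

```bash
mkdir -p pics; ls; python3 - <<'E'
from station import monitor, eyes, bot
import cv2, json
o=monitor.get_obs()
print({k:o[k] for k in ("t","q","eef_pos","tool_rot","gripper_width")})
for n in ("scene","top","wrist"):
    print(n, eyes.camera_info(n))
    cv2.imwrite(f"pics/{n}0.png", eyes.read_camera(n))
E
```

```text
pics
{'t': 0.0, 'q': array([ 1.11694431,  0.47779463,  0.02233209,  1.5564754 , -0.0114972 ,
        1.10932304, -0.08310065]), 'eef_pos': array([ 0.22854046, -0.63448161,  0.23031915]), 'tool_rot': array([-9.07745739e-04,  9.85091217e-01,  1.72030280e-01, -2.28901033e-04]), 'gripper_width': 0.9999389323469147}
scene {'vertical_fov': 42.25925446452885, 'cx': 316.49633156048236, 'cy': 242.17511704550267, 'k1': 0.0033255410925774657, 'view': array([[-0.64759429,  0.76195204,  0.00712221,  0.38665134],
       [-0.57478921, -0.49461536,  0.65189954,  0.24901677],
       [ 0.50023894,  0.41807265,  0.75827189, -1.57417481],
       [ 0.        ,  0.        ,  0.        ,  1.        ]])}
top {'vertical_fov': 44.77185135886637, 'cx': 314.69732559436324, 'cy': 240.43859317486235, 'k1': -0.008795883638906805, 'view': array([[ 2.64464258e-02, -9.99632766e-01,  5.90927743e-03,
        -4.51815830e-02],
       [ 9.83788780e-01,  2.70752095e-02,  1.77275404e-01,
        -5.57844660e-01],
       [-1.77370297e-01,  1.12518002e-03,  9.84143542e-01,
        -1.27224832e+00],
       [ 0.00000000e+00,  0.00000000e+00,  0.00000000e+00,
         1.00000000e+00]])}
wrist {'vertical_fov': 71.5001665303952, 'cx': 314.93510380390535, 'cy': 245.56326103381778, 'k1': -0.05586533964466137, 'hand_eye': array([[ 1.00765579e-04,  9.64801644e-01,  2.62978665e-01,
         6.56779759e-02],
       [ 9.99999995e-01, -9.86035654e-05, -2.14188346e-05,
        -5.25713972e-04],
       [ 5.26570716e-06,  2.62978666e-01, -9.64801649e-01,
        -1.42603132e-01],
       [ 0.00000000e+00,  0.00000000e+00,  0.00000000e+00,
         1.00000000e+00]])}
```

View pics/scene0.png

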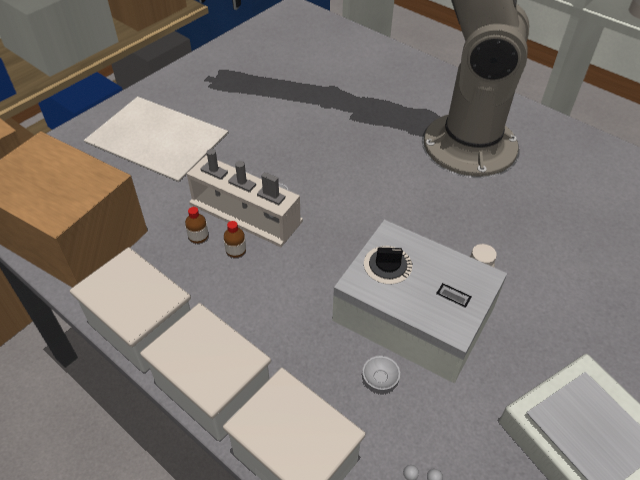

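View pics/top0.png

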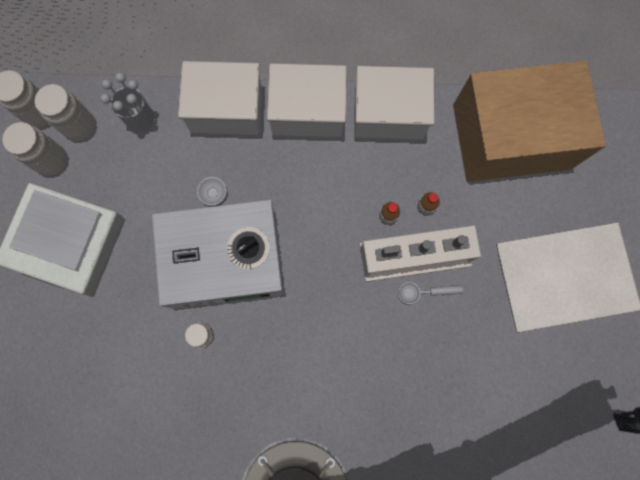

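The scene view shows the paddle as the flat-gripped piece at scene (270,187) / top (391,252). The knob is at top (249,246) / scene (389,257) and the slot at top (186,255) / scene (454,294). I'll enlarge these areas for measuring.

```bash
cat > h.py <<'E'
import numpy as np, cv2
from scipy.optimize import least_squares
from scipy.spatial.transform import Rotation as R
from station import monitor, eyes
def q2R(q): return R.from_quat(np.roll(q,-1)).as_matrix()
def view(name,obs=None):
    i=eyes.camera_info(name)
    if name!="wrist": return i,i["view"]
    T=np.eye(4);T[:3,:3]=q2R(obs["tool_rot"]);T[:3,3]=obs["eef_pos"]
    return i,np.linalg.inv(T@i["hand_eye"])
def proj(P,iv):
    i,V=iv; P=np.atleast_2d(P); c=P@V[:3,:3].T+V[:3,3]
    s=np.c_[c[:,0],-c[:,1]]/-c[:,2:3]; f=240/np.tan(np.radians(i["vertical_fov"])/2)
    return s*(1+i["k1"]*(s**2).sum(1,keepdims=True))*f+[i["cx"],i["cy"]]
def tri(obs_list,z=None):
    "obs_list: (iv,(u,v)); z fixed optionally -> point, residual px"
    f=lambda p: np.concatenate([(proj(np.r_[p[:2],z if z is not None else p[2]],iv)-np.array(uv)).ravel() for iv,uv in obs_list])
    r=least_squares(f,[0.6,0,0.1][:2 if z is not None else 3])
    return np.r_[r.x,[] if z is None else z].round(4), np.abs(r.fun).max().round(2)
def axes(d,l=60): pass
E
python3 - <<'E'
import cv2,numpy as np
t=cv2.imread("pics/top0.png");s=cv2.imread("pics/scene0.png")
def c(im,x,y,w,h): return cv2.resize(im[y:y+h,x:x+w],(400,300),interpolation=cv2.INTER_CUBIC)
a=np.vstack([np.hstack([c(t,150,195,140,105),c(s,330,215,180,135)]),np.hstack([c(t,355,200,140,105),c(s,180,140,140,105)])])
cv2.imwrite("pics/c1.png",a)
E
```

```text
(no output)
```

View pics/c1.png

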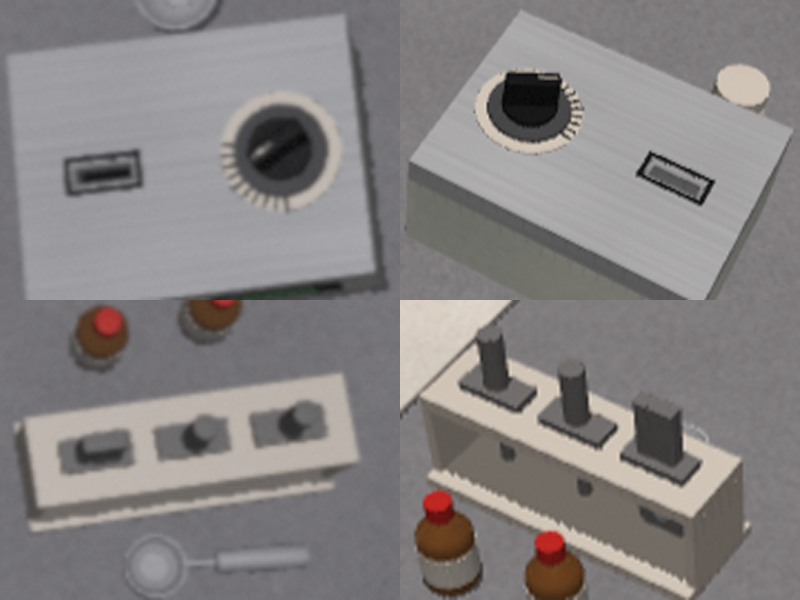

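```bash
python3 - <<'E'
from h import *
T=view("top");S=view("scene")
D={"nearK":((282.3,289.5),(384,219.5)),"nearS":((158.75,300),(506.4,273.5)),"farS":((152.8,214.25),(468,350)),"farK":((270.8,200.25),(334.5,287)),
"slot":((186.4,255.2),(454.2,294.65)),"knobtop":((248,245),(390.3,249)),
"padtop":((391,249),(270.3,175.7)),
"w1top":((355+207/2.857,200+127/2.857),(180+172/2.857,140+64/2.857)),"w2top":((355+307/2.857,200+113/2.857),(180+92/2.857,140+30/2.857))}
for k,(a,b) in D.items(): print(k,tri([(T,a),(S,b)]))
E
```

```text
nearK (array([0.4385, 0.0395, 0.1057]), np.float64(1.59))
nearS (array([0.4085, 0.2992, 0.1159]), np.float64(1.55))
farS (array([0.5936, 0.3293, 0.1104]), np.float64(2.44))
farK (array([0.6343, 0.0715, 0.105 ]), np.float64(1.23))
slot (array([0.5069, 0.2491, 0.1071]), np.float64(1.58))
knobtop (array([0.5254, 0.113 , 0.1482]), np.float64(1.8))
padtop (array([ 0.5261, -0.1886,  0.149 ]), np.float64(0.84))
w1top (array([ 0.5376, -0.2648,  0.1487]), np.float64(1.04))
w2top (array([ 0.5497, -0.3382,  0.148 ]), np.float64(1.38))
```

The manual's scale: shifts go in shares of 0.4 m and turns go in shares of 2 rad. Converting my numbers, -0.04 m / 0.4 = -0.1, 0.034 m / 0.4 = 0.085.

Emit:
step_hand(segments=[0, 0, -0.1, 0, 1, 0.085, -0.07, -0.0075, 0, 1, 0.085, -0.07, -0.0075, 0, 1, 0.085, -0.07, -0.0075, 0, 1, 0.085, -0.07, -0.0075, 0, 1, 0.085, -0.07, -0.0075, 0, 1, 0.085, -0.07, -0.0075, 0, 1, 0.085, -0.07, -0.0075, 0, 1, 0.085, -0.07, -0.0075, 0, 1, 0.085, -0.07, -0.0075, 0, 1, 0.085, -0.07, -0.0075, 0, 1, 0.085, -0.07, -0.0075, 0, 1, 0.085, -0.07, -0.0075, 0, 1, 0, 0, 0, 0, 1, 0, 0, 0, 0, 1])

```text
t: 1.65
eef_pos: [0.499, -0.1797, 0.3071]
tool_rot: [-0.0, 0.985, 0.173, -0.0]
contact_force: [0.1, -0.9, 0.4]
gripper_width: 0.999
grasp_force: 0.0
```

```bash
cat > shot.py <<'E'
import sys,pickle,cv2
from station import monitor,eyes
n=sys.argv[1]; o=monitor.get_obs(); im=eyes.read_camera("wrist")
cv2.imwrite(f"pics/{n}.png",im); pickle.dump({k:o[k] for k in("eef_pos","tool_rot","q","t")},open(f"pics/{n}.pkl","wb")); print(o["q"].round(3),o["eef_pos"],o["tool_rot"])
E
python3 shot.py w1
```

```text
[ 0.464  0.188 -0.271  1.79   0.054  1.172 -1.047] [ 0.4989888  -0.17965377  0.30705645] [-8.02621479e-05  9.84857107e-01  1.73367869e-01 -2.35375987e-04]
```

View pics/w1.png

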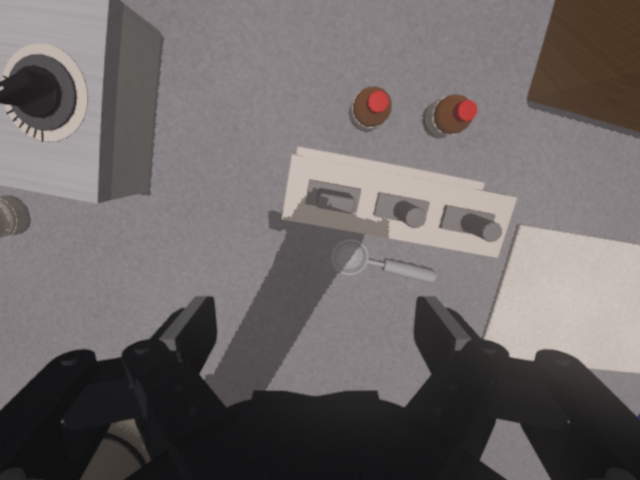

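The first wrist view shows the paddle's flat grip at about (335,198), the wands at (410,213) and (488,230), and the knob at the upper left. Next I'll move over the knob and align the tool with its bar.

Scaled: -0.038 m / 0.4 = -0.095, 0.018 m / 0.4 = 0.045, 0.14 rad / 2 = 0.07.

Emit:
step_hand(segments=[0.045, -0.095, 0, 0, 1, 0.045, -0.095, 0, 0, 1, 0.045, -0.095, 0, 0, 1, 0.045, -0.095, 0, 0, 1, 0.045, -0.095, 0, 0, 1, 0.045, -0.095, 0, 0, 1, 0.045, -0.095, 0, 0, 1, 0, 0, 0, 0.07, 1, 0, 0, 0, 0.07, 1, 0, 0, 0, 0.07, 1, 0, 0, 0, 0.07, 1, 0, 0, 0, 0.07, 1, 0, 0, 0, 0.07, 1, 0, 0, 0, 0.07, 1, 0, 0, 0, 0.07, 1, 0, 0, 0, 0.07, 1, 0, 0, 0, 0.07, 1, 0, 0, 0, 0, 1, 0, 0, 0, 0, 1])

```text
t: 3.6
eef_pos: [0.5269, 0.1119, 0.3065]
tool_rot: [0.001, 0.875, -0.484, -0.0]
contact_force: [-1.8, 1.4, 0.6]
gripper_width: 0.995
grasp_force: 0.0
```

```bash
python3 shot.py w2
```

```text
[-0.223  0.193 -0.12   1.78   0.026  1.172 -2.932] [0.526943   0.11190016 0.30650679] [ 1.23074354e-03  8.75015869e-01 -4.84092641e-01 -1.69933343e-04]
```

Emit:
step_hand(segments=[-0.05, 0.075, 0, 0, 1, -0.05, 0.075, 0, 0, 1, -0.05, 0.075, 0, 0, 1, 0, 0, 0, 0, 1, 0, 0, 0, 0, 1])

```text
t: 4.15
eef_pos: [0.4269, 0.1106, 0.3065]
tool_rot: [-0.002, 0.877, -0.48, -0.003]
contact_force: [0.0, -0.5, -0.2]
gripper_width: 1.0
grasp_force: 0.0
```

```bash
python3 shot.py w3 && python3 - <<'E'
import cv2,numpy as np
a,b=[cv2.imread(f"pics/w{i}.png") for i in(2,3)]
cv2.imwrite("pics/c2.png",np.hstack([a[:,120:520],b[:,120:520]]))
E
```

```text
[-6.130e-01  1.000e-03  2.250e-01  1.996e+00 -8.000e-03  1.146e+00
 -2.957e+00] [0.42688015 0.11058905 0.30652164] [-0.00151072  0.87709282 -0.48030705 -0.00332275]
```

View pics/c2.png

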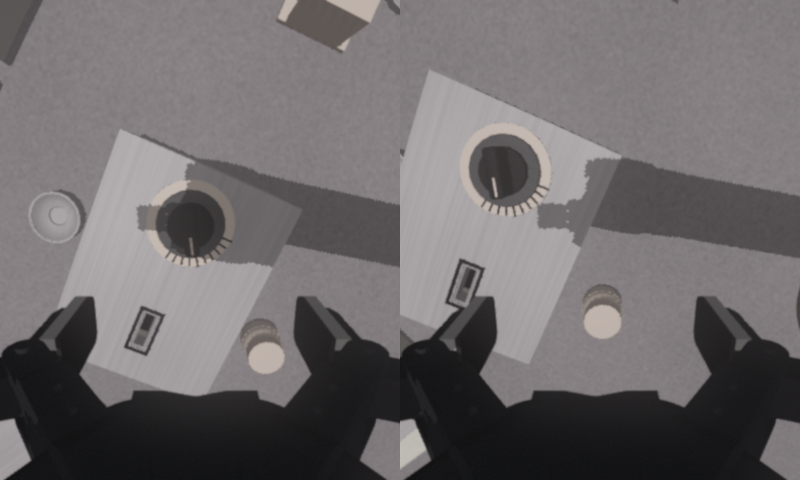

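```bash
python3 - <<'E'
import cv2,numpy as np
W={i:cv2.imread(f"pics/w{i}.png") for i in(1,2,3)}
def c(i,x,y,g):
    im=W[i][y:y+100,x:x+88].astype(float)/255
    return cv2.resize((255*im**g).clip(0,255).astype(np.uint8),(264,300),interpolation=cv2.INTER_CUBIC)
print(np.hstack([1]))
a=np.vstack([np.hstack([c(2,267,173,.5),c(3,182,119,.5),c(1,290,150,.7)]),np.hstack([c(2,221,280,.8),c(3,141,233,.8),c(1,0,40,.5)])])
cv2.imwrite("pics/c3.png",a)
E
```

```text
[1]
```

View pics/c3.png

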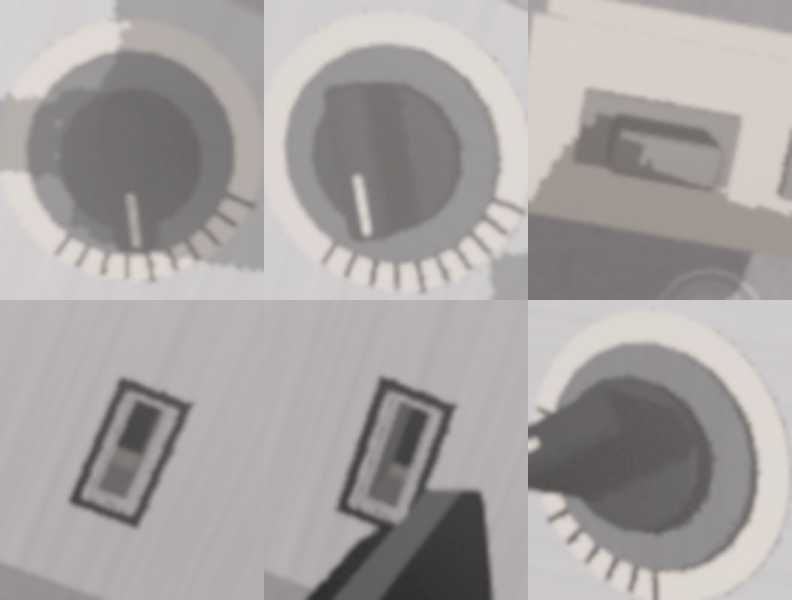

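```bash
cat >> h.py <<'E'
import pickle
def wv(n): return view("wrist",pickle.load(open(f"pics/{n}.pkl","rb")))
E
python3 - <<'E'
from h import *
T=view("top");S=view("scene");a,b,c=wv("w1"),wv("w2"),wv("w3")
print("slot w",tri([(b,(264.6,330.7)),(c,(141+133/3,233+151/3))]), "all",tri([(b,(264.6,330.7)),(c,(141+133/3,233+151/3)),(T,(186.4,255.2)),(S,(454.2,294.65))]))
for n,l in dict(b=b,c=c).items(): print("slot z.11",tri([(l,dict(b=(264.6,330.7),c=(185.3,283.3))[n])],.11))
print("ring",tri([(b,(311,223)),(c,(226.5,169))]),tri([(b,(311,223))],.11),tri([(c,(226.5,169))],.11))
p=[tri([(c,u)],.154)[0] for u in((212.7,177.7),(216.3,197.7),(212.3,172.3),(182+62/3,119+90/3),(182+83/3,119+235/3))]
q=[tri([(b,u)],.154)[0] for u in((310.3,237.3),(312.7,255.3))]
an=lambda d:np.degrees(np.arctan2(d[1],d[0])).round(1)
print("bar",p[2],an(p[1]-p[0]),an(p[4]-p[3]),an(q[1]-q[0]))
s=[tri([(b,(221+x/3,280+(y-300)/3))],.11)[0] for x,y in((123,378),(193,404),(137,526),(70,500))]
print("slot long dir",an(s[2]-s[1]),an(s[3]-s[0]),[np.linalg.norm(s[2]-s[1]),np.linalg.norm(s[1]-s[0])])
print("pad",tri([(a,(336.3,203.3)),(T,(391,249)),(S,(270.3,175.7))]),tri([(a,(336.3,203.3))],.15))
E
```

```text
slot w (array([0.5076, 0.2467, 0.1123]), np.float64(0.81)) all (array([0.5075, 0.249 , 0.1083]), np.float64(1.63))
slot z.11 (array([0.5071, 0.2492, 0.11  ]), np.float64(0.0))
slot z.11 (array([0.508 , 0.2469, 0.11  ]), np.float64(0.0))
ring (array([0.5282, 0.115 , 0.1096]), np.float64(0.35)) (array([0.5282, 0.1153, 0.11  ]), np.float64(0.0)) (array([0.5281, 0.1145, 0.11  ]), np.float64(0.0))
bar [0.5288 0.1158 0.154 ] 129.0 126.6 129.3
slot long dir 98.3 98.2 [np.float64(0.057403222906035535), np.float64(0.02780017985553334)]
pad (array([ 0.5272, -0.1901,  0.1481]), np.float64(1.71)) (array([ 0.5279, -0.1903,  0.15  ]), np.float64(0.0))
```

The slot is at (0.5075, 0.248, 0.11) with yaw 8.3°, and the knob axis is at (0.528, 0.115). The pointer is at 128°, so the knob is about 60° from zero. These agree with the given sizes: slot and knob are 135 mm apart, and the heights match. Going to the knob.

Scaled: 0.03 m / 0.4 = 0.075, -0.0295 m / 0.4 = -0.0738, -0.09 rad / 2 = -0.045.

Emit:
step_hand(segments=[0.0425, -0.0725, 0, 0, 1, 0.0425, -0.0725, 0, 0, 1, 0.0425, -0.0738, 0, -0.045, 1, 0, 0, 0.075, 0, 0.8, 0, 0, 0.075, 0, 0.6, 0, 0, 0.075, 0, 0.6, 0, 0, 0.05, 0, 0.6, 0, 0, 0.05, 0, 0.6, 0, 0, 0, 0, 0.6, 0, 0, 0, 0, 0.6], grip_force=40)

```text
t: 5.2
eef_pos: [0.5284, 0.1136, 0.1754]
tool_rot: [-0.001, 0.897, -0.443, -0.004]
contact_force: [0.6, -0.5, 0.7]
gripper_width: 0.602
grasp_force: 0.0
```

```bash
python3 -c "
from h import *
o=monitor.get_obs();M=q2R(o['tool_rot']);print(o['q'].round(3),M[:,0],(M.T@(np.array([.528,.115,.131])-o['eef_pos'])).round(4))"
```

```text
[-0.528  0.327  0.252  1.945 -0.113  0.887 -2.705] [ 0.60828494 -0.79367319 -0.00850303] [-0.001  -0.0006  0.0444]
```

Scaled: 0.02 m / 0.4 = 0.05, 0.015 m / 0.4 = 0.0375.

Emit:
step_hand(segments=[-0.0025, 0, 0.05, 0, 0.6, 0, 0, 0.0375, 0, 0.5, 0, 0, 0.0225, 0, 0.4, 0, 0, 0, 0, 0.2, 0, 0, 0, 0, 0.0, 0, 0, 0, 0, 0.0, 0, 0, 0, 0, 0.0, 0, 0, 0, 0, 0.0, 0, 0, 0, 0, 0.0, 0, 0, 0, 0, 0.0], grip_force=40)

```text
t: 6.2
eef_pos: [0.529, 0.1168, 0.1324]
tool_rot: [-0.003, 0.897, -0.442, -0.002]
contact_force: [6.1, 3.1, -10.8]
gripper_width: 0.154
grasp_force: 44.7
```

Scaled: -0.002 m / 0.4 = -0.005, -0.001 m / 0.4 = -0.0025, -0.1 rad / 2 = -0.05.

Emit:
step_hand(segments=[-0.0025, -0.005, 0, -0.025, 0, 0, 0, 0, -0.05, 0, 0, 0, 0, -0.05, 0, 0, 0, 0, -0.05, 0, 0, 0, 0, -0.05, 0, 0, 0, 0, -0.05, 0, 0, 0, 0, -0.05, 0, 0, 0, 0, -0.05, 0, 0, 0, 0, -0.05, 0, 0, 0, 0, -0.05, 0, 0, 0, 0, 0, 0, 0, 0, 0, 0, 0], grip_force=40)

```text
t: 7.4
eef_pos: [0.5288, 0.1163, 0.1323]
tool_rot: [-0.002, 1.0, 0.016, -0.002]
contact_force: [4.2, -5.2, -1.5]
gripper_width: 0.151
grasp_force: 46.0
```

```bash
python3 -c "
from h import *
o=monitor.get_obs();M=q2R(o['tool_rot']);print(o['q'].round(3),np.degrees(np.arctan2(M[1,0],M[0,0])),o['torque'],o['joint_torque'].round(2))"
```

```text
[-0.348  0.38   0.024  1.967 -0.021  0.796 -1.851] 1.7816764217970436 [-1.24613547 -0.61731802  0.0195548 ] [-2.520e+00 -4.892e+01 -1.710e+00 -2.218e+01 -1.410e+00  4.600e-01
  3.000e-02]
```

Scaled: -0.05 rad / 2 = -0.025.

```bash
cat > st.py <<'E'
from h import *
o=monitor.get_obs();M=q2R(o['tool_rot']);print("yaw",np.degrees(np.arctan2(M[1,0],M[0,0])).round(2),"torq",o['torque'].round(2),"q7",o['q'][6].round(3),"tilt",M[:2,2].round(4),o['joint_torque'][6].round(3))
E
```

Emit:
step_hand(segments=[0, 0, 0, -0.025, 0, 0, 0, 0, -0.025, 0, 0, 0, 0, 0, 0])

```text
t: 7.7
eef_pos: [0.5288, 0.1163, 0.1323]
tool_rot: [-0.002, 0.998, 0.066, -0.002]
contact_force: [2.7, -4.6, -1.9]
gripper_width: 0.151
grasp_force: 46.0
```

```bash
python3 st.py
```

```text
yaw 7.59 torq [-1.28 -0.61  0.05] q7 -1.76 tilt [-0.0036  0.0046] 0.354
```

Emit:
step_hand(segments=[0, 0, 0, -0.02, 0, 0, 0, 0, 0, 0])

```text
t: 7.9
eef_pos: [0.5288, 0.1163, 0.1323]
tool_rot: [-0.003, 0.996, 0.085, -0.002]
contact_force: [3.4, -4.8, -1.8]
gripper_width: 0.156
grasp_force: 46.8
```

```bash
python3 st.py
```

```text
yaw 9.74 torq [-1.16 -0.63 -0.64] q7 -1.726 tilt [-0.0037  0.0051] 0.979
```

Emit:
step_hand(segments=[0, 0, 0, -0.02, 0, 0, 0, 0, 0, 0])

```text
t: 8.1
eef_pos: [0.5288, 0.1163, 0.1324]
tool_rot: [-0.003, 0.995, 0.104, -0.002]
contact_force: [3.4, -3.7, -1.3]
gripper_width: 0.154
grasp_force: 60.4
```

```bash
python3 st.py
```

```text
yaw 11.9 torq [-1.15 -0.7  -1.45] q7 -1.691 tilt [-0.0037  0.0058] 1.775
```

Scaled: 0.04 rad / 2 = 0.02.

Emit:
step_hand(segments=[0, 0, 0, 0.02, 0, 0, 0, 0, 0, 0], grip_force=20)

```text
t: 8.3
eef_pos: [0.5288, 0.1163, 0.1324]
tool_rot: [-0.003, 0.996, 0.084, -0.002]
contact_force: [4.2, -4.6, -1.5]
gripper_width: 0.15
grasp_force: 46.8
```

```bash
python3 st.py
```

```text
yaw 9.65 torq [-1.34 -0.81 -0.61] q7 -1.727 tilt [-0.0036  0.005 ] 0.314
```

Scaled: -0.04 m / 0.4 = -0.1, -0.03 m / 0.4 = -0.075.

Emit:
step_hand(segments=[0, 0, 0, 0, 0.2, 0, 0, 0, 0, 0.4, 0, 0, 0, 0, 0.6, 0, 0, -0.025, 0, 0.6, 0, 0, -0.05, 0, 0.6, 0, 0, -0.1, 0, 0.6, 0, 0, -0.1, 0, 0.8, 0, 0, -0.1, 0, 1, -0.05, 0, -0.05, 0, 1, -0.075, 0, 0, 0, 1, 0, 0, 0, 0, 1, 0, 0, 0, 0, 1])

```text
t: 9.5
eef_pos: [0.4791, 0.1081, 0.3026]
tool_rot: [-0.003, 0.996, 0.087, -0.002]
contact_force: [0.9, 0.1, -0.4]
gripper_width: 1.003
grasp_force: 0.0
```

```bash
python3 shot.py w4; python3 - <<'E'
from h import *
v=wv("w4"); k=np.array([.528,.115,.11]); u=proj(k,v)[0]; print(u)
im=cv2.imread("pics/w4.png"); x,y=(u-[70,52]).astype(int).clip(0); print(x,y)
c=im[y:y+105,x:x+140].astype(float)/255
cv2.imwrite("pics/c4.png",cv2.resize((255*c**.5).astype(np.uint8),(560,420),interpolation=cv2.INTER_CUBIC))
E
```

```text
[-0.336  0.108 -0.009  1.89  -0.007  1.145 -1.737] [0.47906595 0.10811787 0.30264585] [-0.00331529  0.99615833  0.08748535 -0.00197793]
[318.45906772 171.334355  ]
248 119
```

View pics/c4.png

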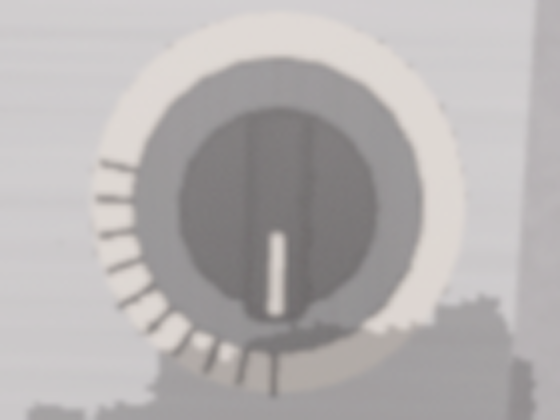

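The knob pointer, (277,233) to (275,313), lines up with the long tick at (274,375), so the knob is at its zero stop. On to the paddle.

Scaled: 0.038 m / 0.4 = 0.095, -0.0006 m / 0.4 = -0.0015, -0.14 rad / 2 = -0.07.

Emit:
step_hand(segments=[-0.0015, 0.095, 0, 0, 1, -0.0015, 0.095, 0, 0, 1, -0.0015, 0.095, 0, 0, 1, -0.0015, 0.095, 0, 0, 1, -0.0015, 0.095, 0, 0, 1, -0.0015, 0.095, 0, 0, 1, -0.0015, 0.095, 0, 0, 1, -0.0015, 0.09, 0, 0, 1, 0, 0, 0, -0.07, 1, 0, 0, 0, -0.07, 1, 0, 0, 0, -0.07, 1, 0, 0, 0, -0.07, 1, 0, 0, 0, -0.07, 1, 0, 0, 0, -0.07, 1, 0, 0, 0, -0.07, 1, 0, 0, 0, -0.07, 1, 0, 0, 0, -0.07, 1, 0, 0, 0, -0.07, 1])

```text
t: 11.35
eef_pos: [0.5278, -0.1905, 0.2993]
tool_rot: [-0.004, 0.704, 0.711, -0.0]
contact_force: [0.4, 0.1, 0.1]
gripper_width: 1.002
grasp_force: 0.0
```

Emit:
step_hand(segments=[0, 0, 0, -0.07, 1, -0.075, 0, 0, 0, 1, 0, 0, 0, 0, 1, 0, 0, 0, 0, 1])

```text
t: 11.75
eef_pos: [0.5317, -0.2207, 0.299]
tool_rot: [-0.004, 0.655, 0.756, 0.0]
contact_force: [0.4, -0.1, -0.2]
gripper_width: 1.001
grasp_force: 0.0
```

```bash
python3 st.py; python3 shot.py w5
```

```text
yaw 98.14 torq [-0.05 -0.01 -0.02] q7 0.442 tilt [-0.0066  0.0059] 0.059
[ 0.252  0.26   0.043  1.713 -0.016  1.177  0.442] [ 0.53171976 -0.22074701  0.29900756] [-4.43772383e-03  6.55108035e-01  7.55522178e-01  8.52387857e-05]
```

Emit:
step_hand(segments=[-0.1, 0, 0, 0, 1, -0.075, 0, 0, 0, 1, 0, 0, 0, 0, 1, 0, 0, 0, 0, 1])

```text
t: 12.2
eef_pos: [0.5416, -0.2888, 0.2987]
tool_rot: [-0.005, 0.655, 0.756, 0.0]
contact_force: [0.7, 1.0, 0.3]
gripper_width: 1.0
grasp_force: 0.0
```

```bash
python3 shot.py w6; python3 - <<'E'
from h import *
o=[]
for n in("w5","w6"):
    u=proj([.5275,-.19,.12],wv(n))[0]; x,y=(u-[50,75]).astype(int).clip(0); print(n,x,y)
    c=cv2.imread(f"pics/{n}.png")[y:y+150,x:x+100].astype(float)/255
    o.append(cv2.resize((255*c**.6).astype(np.uint8),(400,600),interpolation=cv2.INTER_CUBIC) if c.shape==(150,100,3) else np.zeros((600,400,3),np.uint8))
cv2.imwrite("pics/c5.png",np.hstack(o))
E
```

```text
[ 0.331  0.326  0.077  1.625 -0.03   1.199  0.559] [ 0.54164259 -0.28879866  0.29873124] [-4.50571361e-03  6.54539644e-01  7.56014129e-01  4.35578486e-04]
w5 267 119
w6 267 44
```

View pics/c5.png

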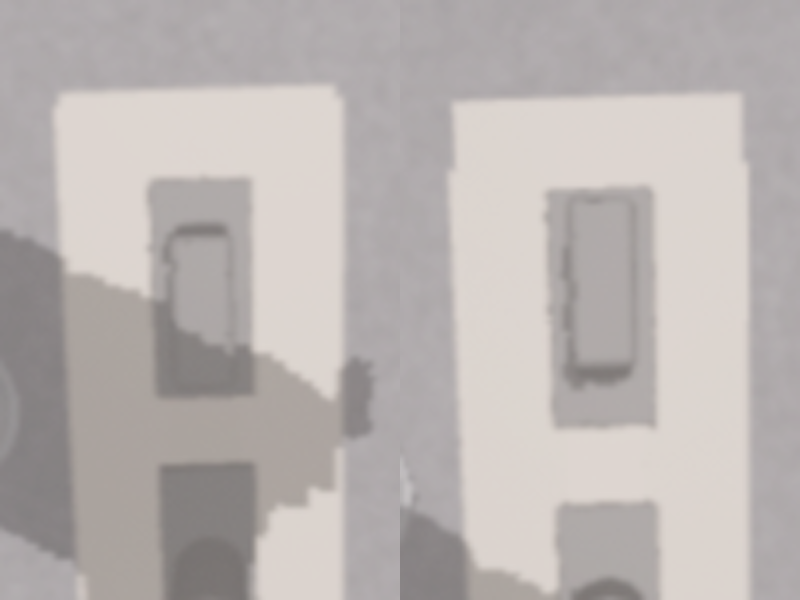

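```bash
python3 - <<'E'
from h import *
a,b=wv("w5"),wv("w6")
A,B=(317.75,197.25),(317.75,114.5)
p,r=tri([(a,A),(b,B)]);print(p,r)
for z in(.148,.15):print(tri([(a,A)],z),tri([(b,B)],z))
o=monitor.get_obs();M=q2R(o['tool_rot'])
t=np.r_[tri([(a,A),(b,B)],.15)[0][:2],.107];print(t,(M.T@(t-o['eef_pos'])).round(4))
E
```

```text
[ 0.5279 -0.189   0.1491] 0.02
(array([ 0.5279, -0.1891,  0.148 ]), np.float64(0.0)) (array([ 0.5278, -0.1889,  0.148 ]), np.float64(0.0))
(array([ 0.5279, -0.1889,  0.15  ]), np.float64(0.0)) (array([ 0.5279, -0.1891,  0.15  ]), np.float64(0.0))
[ 0.5279 -0.189   0.107 ] [0.0983 0.0015 0.1926]
```

Scaled: 0.04 m / 0.4 = 0.1, 0.03 m / 0.4 = 0.075, -0.018 rad / 2 = -0.009.

Emit:
step_hand(segments=[0.1, 0.0013, 0, -0.009, 1, 0.1, 0.0013, 0, 0, 1, 0.0463, 0, 0, 0, 0.8, 0, 0, 0.075, 0, 0.6, 0, 0, 0.075, 0, 0.6, 0, 0, 0.075, 0, 0.6, 0, 0, 0.075, 0, 0.6, 0, 0, 0.05, 0, 0.6, 0, 0, 0, 0, 0.6, 0, 0, 0, 0, 0.6], grip_force=50)

```text
t: 13.25
eef_pos: [0.5268, -0.1898, 0.1604]
tool_rot: [-0.004, 0.647, 0.763, 0.001]
contact_force: [0.4, 0.7, 0.2]
gripper_width: 0.6
grasp_force: 0.0
```

```bash
python3 -c "
from h import *
o=monitor.get_obs();M=q2R(o['tool_rot']);print((M.T@(np.array([.5279,-.189,.107])-o['eef_pos'])).round(4))"; python3 st.py
```

```text
[0.0002 0.0014 0.0534]
yaw 99.38 torq [-0.01 -0.04 -0.02] q7 0.412 tilt [-0.0056  0.0062] -0.004
```

Scaled: 0.02 m / 0.4 = 0.05, 0.0135 m / 0.4 = 0.0338.

Emit:
step_hand(segments=[0, 0.0035, 0.05, 0, 0.6, 0, 0, 0.05, 0, 0.6, 0, 0, 0.0338, 0, 0.5, 0, 0, 0, 0, 0.4, 0, 0, 0, 0, 0.2, 0, 0, 0, 0, 0.1, 0, 0, 0, 0, 0.0, 0, 0, 0, 0, 0.0, 0, 0, 0, 0, 0.0, 0, 0, 0, 0, 0.0], grip_force=50)

```text
t: 14.25
eef_pos: [0.5286, -0.1907, 0.1076]
tool_rot: [-0.003, 0.648, 0.762, 0.001]
contact_force: [-0.8, 0.3, 6.5]
gripper_width: 0.16
grasp_force: 49.4
```

```bash
python3 st.py
```

```text
yaw 99.28 torq [0.14 0.06 0.04] q7 0.412 tilt [-0.0034  0.0052] -0.006
```

Scaled: -0.03 m / 0.4 = -0.075, -0.025 m / 0.4 = -0.0625.

Emit:
step_hand(segments=[0, 0, -0.0125, 0, 0, 0, 0, -0.0375, 0, 0, 0, 0, -0.0625, 0, 0, 0, 0, -0.075, 0, 0, 0, 0, -0.075, 0, 0, 0, 0, -0.075, 0, 0, 0, 0, 0, 0, 0, 0, 0, 0, 0, 0], grip_force=60)

```text
t: 15.05
eef_pos: [0.5282, -0.1913, 0.2417]
tool_rot: [-0.004, 0.648, 0.762, 0.001]
contact_force: [0.3, 0.8, -1.2]
gripper_width: 0.152
grasp_force: 58.6
```

```bash
python3 st.py; python3 -c "
from h import *
o=monitor.get_obs();M=q2R(o['tool_rot']);print((M.T@(np.array([.5075,.248,.25])-o['eef_pos'])).round(4))"
```

```text
yaw 99.28 torq [0.02 0.02 0.05] q7 0.41 tilt [-0.0049  0.0055] -0.001
[ 0.4369  0.0503 -0.0058]
```

Scaled: 0.036 m / 0.4 = 0.09, 0.03 m / 0.4 = 0.075, 0.017 rad / 2 = 0.0085.

Emit:
step_hand(segments=[0.025, 0.0025, -0.05, 0, 0, 0.0625, 0.0075, -0.0375, 0, 0, 0.09, 0.01, 0, 0, 0, 0.09, 0.01, 0, 0, 0, 0.09, 0.01, 0, 0, 0, 0.09, 0.01, 0, 0, 0, 0.09, 0.01, 0, 0, 0, 0.09, 0.01, 0, 0, 0, 0.09, 0.01, 0, 0, 0, 0.09, 0.01, 0, 0, 0, 0.09, 0.01, 0, 0, 0, 0.09, 0.01, 0, 0, 0, 0.075, 0.01, 0, 0.0085, 0, 0.025, 0.005, 0, 0, 0, 0, 0, 0, 0, 0, 0, 0, 0, 0, 0], grip_force=60)

```text
t: 16.65
eef_pos: [0.5079, 0.2441, 0.2779]
tool_rot: [-0.004, 0.654, 0.756, -0.001]
contact_force: [-0.3, -0.0, -1.3]
gripper_width: 0.157
grasp_force: 58.6
```

```bash
python3 st.py; python3 -c "
from h import *
o=monitor.get_obs();M=q2R(o['tool_rot']);print((M.T@(np.array([.5075,.248,.21])-o['eef_pos'])).round(4))"
```

```text
yaw 98.24 torq [-0.03 -0.04 -0.05] q7 -0.472 tilt [-0.0072  0.0038] -0.02
[0.0036 0.0007 0.0679]
```

Scaled: 0.025 m / 0.4 = 0.0625, 0.0018 m / 0.4 = 0.0045.

Emit:
step_hand(segments=[0.0045, 0.0018, 0.05, 0, 0, 0, 0, 0.0625, 0, 0, 0, 0, 0.05, 0, 0, 0, 0, 0, 0, 0, 0, 0, 0, 0, 0], grip_force=60)

```text
t: 17.15
eef_pos: [0.5084, 0.2466, 0.2141]
tool_rot: [-0.004, 0.655, 0.756, -0.0]
contact_force: [-0.1, -0.2, -0.8]
gripper_width: 0.153
grasp_force: 58.5
```

```bash
python3 st.py; python3 shot.py w7; python3 - <<'E'
from h import *
o=[]
for n in("scene","top","wrist"):
    im=eyes.read_camera(n); cv2.imwrite(f"pics/{n}7.png",im); v=wv("w7") if n=="wrist" else view(n)
    u=proj([.5075,.248,.13],v)[0]; x,y=(u-[44,66]).astype(int).clip(0); y=min(y,348); print(n,x,y)
    c=im[y:y+132,x:x+88].astype(float)/255
    o.append(cv2.resize((255*c**.6).astype(np.uint8),(264,396),interpolation=cv2.INTER_CUBIC))
cv2.imwrite("pics/c7.png",np.hstack(o))
E
```

```text
yaw 98.19 torq [ 0.08 -0.02  0.01] q7 -0.493 tilt [-0.006   0.0049] -0.001
[-0.364  0.329 -0.239  1.826  0.082  1.    -0.493] [0.50836227 0.24661085 0.21411967] [-3.87312441e-03  6.54803249e-01  7.55789446e-01 -1.30606605e-04]
scene 410 220
top 139 188
wrist 271 185
```

View pics/c7.png

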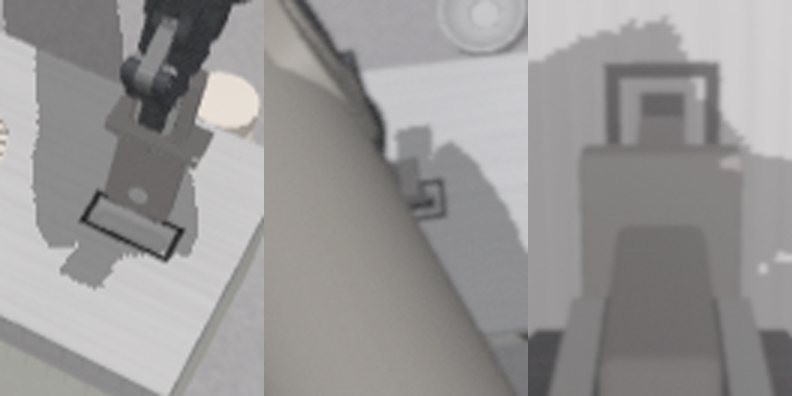

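```bash
python3 - <<'E'
from h import *
w=wv("w7");o=pickle.load(open("pics/w7.pkl","rb"));M=q2R(o["tool_rot"]);e=o["eef_pos"]
X=M[:,0];S=view("scene")
px=lambda x,y:(271+(x-528)/3,185+y/3)
s=tri([(w,px(662,64))],.11)[0]; c=tri([(w,px(661.5,147))],e[2]-.009)[0]
for n,p,d in(("slot",s,.0287),("paddle",c,.028)):
    q=p-d*np.r_[X[:2],0]; print(n,q.round(4),"tool:",(M.T@(q-e)).round(4))
for b in((605,64),(720,64)): print(tri([(w,px(*b))],.11)[0])
for k,P in(("cmd",[*e[:2],e[2]-.087]),):
    P=np.array(P); a=np.radians(8.2); x=np.array([np.cos(a),np.sin(a),0]);y=np.array([-np.sin(a),np.cos(a),0])
    for sy in(-.0175,.0175): print("foot edge tile",((proj(P+.003*x+sy*y,S)[0]-[410,220])*3).round(0))
    for sy in(-.02,.02): print("step edge tile",((proj(P+.005*x+sy*y+[0,0,.006],S)[0]-[410,220])*3).round(0))
    print("slot tile",((proj([.5075,.248,.11],S)[0]-[410,220])*3).round(0))
E
```

```text
slot [0.5073 0.2482 0.11  ] tool: [ 0.0011 -0.0003  0.1041]
paddle [0.5073 0.2496 0.2051] tool: [ 0.003  -0.0006  0.009 ]
[0.4891 0.2745 0.11  ]
[0.5174 0.2786 0.11  ]
foot edge tile [100. 194.]
foot edge tile [154. 219.]
step edge tile [ 97. 189.]
step edge tile [158. 218.]
slot tile [127. 221.]
```

The wrist view shows the slot border (605–720) centred on the collar (581–742) to within 0.5 px across. Along the slot the paddle sits 1–2 mm too far forward, so I'll correct that and lower gently.

The manual's scale: shifts go in shares of 0.4 m and turns go in shares of 2 rad. Converting my numbers, 0.008 m / 0.4 = 0.02, -0.0013 m / 0.4 = -0.0033.

Emit:
step_hand(segments=[-0.0033, 0.0005, 0.02, 0, 0, 0, 0, 0.02, 0, 0, 0, 0, 0.0125, 0, 0, 0, 0, 0.0125, 0, 0, 0, 0, 0, 0, 0], grip_force=60)

```text
t: 17.85
eef_pos: [0.5089, 0.2477, 0.189]
tool_rot: [-0.004, 0.654, 0.757, 0.001]
contact_force: [0.4, -0.7, -1.2]
gripper_width: 0.158
grasp_force: 59.7
```

```bash
python3 st.py
```

```text
yaw 98.32 torq [ 0.06 -0.42  0.02] q7 -0.5 tilt [-0.0037  0.0068] -0.026
```

Emit:
step_hand(segments=[0, 0, 0.0125, 0, 0, 0, 0, 0.0125, 0, 0, 0, 0, 0, 0, 0], grip_force=60)

```text
t: 18.15
eef_pos: [0.5088, 0.2471, 0.1769]
tool_rot: [-0.004, 0.654, 0.756, 0.001]
contact_force: [3.5, 0.7, -3.2]
gripper_width: 0.16
grasp_force: 59.3
```

```bash
python3 st.py
```

```text
yaw 98.31 torq [ 0.44 -1.37  0.07] q7 -0.504 tilt [-0.0049  0.0059] -0.095
```

Scaled: 0.006 m / 0.4 = 0.015, 0.0005 m / 0.4 = 0.0013.

Emit:
step_hand(segments=[0, 0.0013, 0.015, 0, 0, 0, 0, 0.015, 0, 0, 0, 0, 0.015, 0, 0, 0, 0, 0, 0, 0], grip_force=60)

```text
t: 18.55
eef_pos: [0.5087, 0.2471, 0.1589]
tool_rot: [-0.004, 0.654, 0.756, 0.0]
contact_force: [4.7, 1.8, -4.9]
gripper_width: 0.158
grasp_force: 59.3
```

```bash
python3 st.py
```

```text
yaw 98.31 torq [ 0.42 -1.49  0.11] q7 -0.51 tilt [-0.0057  0.0055] -0.109
```

Emit:
step_hand(segments=[0, 0, 0.015, 0, 0, 0, 0, 0.015, 0, 0, 0, 0, 0, 0, 0, 0, 0, 0, 0, 0], grip_force=60)

```text
t: 18.95
eef_pos: [0.5087, 0.2472, 0.1472]
tool_rot: [-0.004, 0.654, 0.756, 0.0]
contact_force: [5.2, 1.5, -3.9]
gripper_width: 0.155
grasp_force: 59.3
```

```bash
python3 st.py
```

```text
yaw 98.3 torq [ 0.33 -1.49  0.02] q7 -0.515 tilt [-0.0055  0.0056] -0.08
```

```bash
python3 shot.py w8; python3 - <<'E'
from h import *
im=eyes.read_camera("scene"); w=cv2.imread("pics/w8.png")
a=cv2.resize(im[195:345,330:530],(400,300),interpolation=cv2.INTER_CUBIC); b=cv2.resize(w[150:345,190:450],(400,300),interpolation=cv2.INTER_CUBIC)
c=cv2.resize(im[135:285,160:360],(400,300)); d=cv2.resize(w,(400,300))
g=np.vstack([np.hstack([a,b]),np.hstack([c,d])]); cv2.imwrite("pics/c8.png",(255*(g/255.)**.7).astype(np.uint8))
E
```

```text
[-0.374  0.407 -0.232  1.886  0.11   0.863 -0.515] [0.5087048  0.24717049 0.14722341] [-3.90944281e-03  6.54082644e-01  7.56412910e-01  3.46180539e-04]
```

View pics/c8.png

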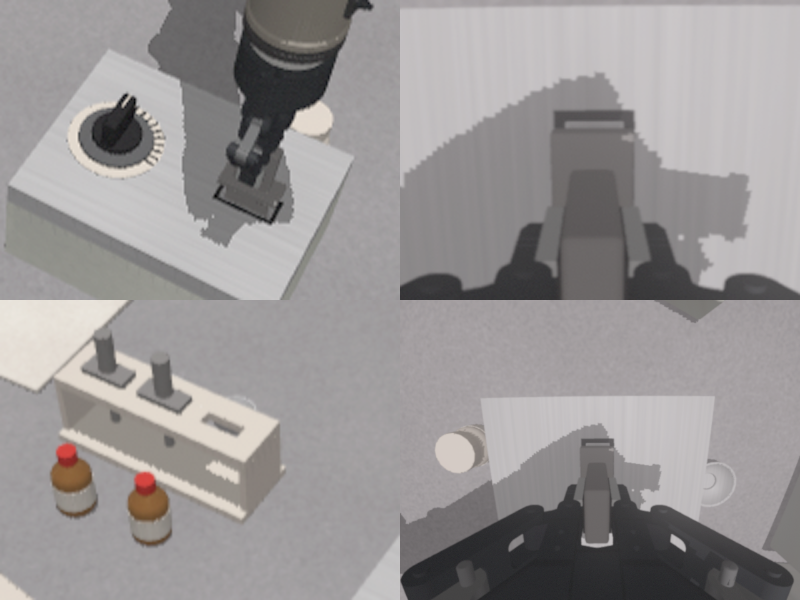

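The blade is in the slot with the collar just above the top, at about scene (455,292). The wands, bottles, jar and dish are undisturbed.

```bash
python3 -c "
from station import bot
print(bot.hand_in())"
```

```text
the job is handed in; nothing more can be done
None
```

I turned the knob back to its zero stop, then lowered the paddle's blade about 50 mm of its 70 mm into the slot. The gripper still holds it upright, with the collar about 20 mm above the tester's top by my estimate, and the job is handed in.

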